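# Knock the small loaf out of its tin

## Task

A small loaf was left to cool in its tin, lying on its side on the wire rack, and has stuck. Turn the tin mouth down over the oak board and rap its rim sharply on the board until the loaf slips loose, without letting it drop from a height; then lift the tin off, leaving the loaf on the board, and stand the empty tin mouth down on the sink's drainer. Leave the bowl, the timer and the mug where they are.

Things in the scene. Friction and masses are not known exactly. Their poses are not given: they have to be found in the camera images.
- tin: Straight loaf tin of bright steel, 62 x 62 mm outside, 100 mm long, walls 3 mm, 0.16 kg, open at one end; it lies on a flat side on the rack. Origin at its centre; own x runs along its length toward the mouth (rim at x = +50 mm, closed base at -50 mm); own z is up while it lies. Grip it across the 62 mm between its upright sides, nearer the base, firmly.
- tin_mouth (a point): Centre of the tin's open mouth, in the plane of its rim (50 mm from the tin's origin along the tin's x).
- loaf: Rigid brown loaf in the tin, 54 x 54 mm in section, 72 mm long, 0.12 kg, with a darker flat crown with three pale slashes toward the mouth. Origin at its centre, own x toward its crown. Home in the tin, its origin is 10.7 mm behind the tin's (toward the base) and its crown lies 24.7 mm inside the rim, so it does not touch what the rim stands on.
- crust_a (a joint): Strip of burnt-on crust on one of the tin's upright sides, lapping over the edge of the crown; its bend in rad, 0 at the start, over 1 when out of the way. The two strips bear about twice the loaf's weight, so pressing or turning over alone does not free it. Each sharp rap of the rim (about 0.1 to 0.2 m/s) bends them farther; after some 6 mm of slip the loaf slides out by itself.
- crust_b (a joint): The same strip of crust on the tin's opposite upright side.
- board: Oak cutting board, fixed, 204 mm along its own x, 265 mm along its own y, 30 mm thick; origin at the centre of its underside, top 30 mm above it. The 20 mm strip at its +x end is a finger recess: keep off that strip. Lies with its length roughly away from the robot; board and rack may change places.
- rack: Fixed wire cooling rack, 190 x 220 mm, its wires' top 22 mm above the worktop; origin at the centre of its underside.
- drainer (a point): A point in the free front part of the white sink's ribbed drainer, to the right of the worktop, on its surface (z = -4 mm). The drainer's level surface runs from 140 mm nearer the robot than this point to 280 mm beyond it, and 140 mm either way sideways; the bowl stands on its far part.
- bowl: Cream bowl on the far part of the drainer, 170 mm across, 83 mm high, loose; origin at the centre of its underside. A bystander.
- timer: Cream wind-up kitchen timer, 64 mm across, 54 mm high, loose, behind the work; origin at the centre of its underside. A bystander.
- green_mug: Small green mug, 64 x 89 x 48 mm, loose, behind the work; origin at the centre of its underside. A bystander.

How it is judged (in metres and radians):
On the way, in this order (a step that is already met when the one before it is completed fails the run):
1. the tin is mouth down over the board with the loaf still stuck in it (angle between tin's own x axis and vertical above 2.45 rad and horizontal distance between tin_mouth and board below 0.1 m and x of loaf in the frame of tin below -0.005 m), for 0.1 s.
2. the loaf has come loose and slipped toward the mouth while the mouth is down within 60 mm of the board (angle between tin's own x axis and vertical above 2.45 rad and horizontal distance between tin_mouth and board below 0.11 m and height (world z) of tin_mouth below 0.09 m and x of loaf in the frame of tin between 0 and 0.06 m), for 0.05 s.
At the end, for the whole second after the job is handed in: The loaf lies or stands at rest on the oak board, its centre at least 12 mm in from the board's edges (27 mm at the recessed end); the tin stands at rest, mouth down (within 5 degrees), wholly on the drainer's level surface (x of loaf in the frame of board between -0.09 and 0.075 m and y of loaf in the frame of board between -0.12 and 0.12 m and z of loaf in the frame of board between 0.05 and 0.075 m and linear speed of each of loaf, tin below 0.02 m/s and angle between tin's own x axis and vertical above 3.04 rad and height (world z) of tin_mouth below 0.006 m and world y of tin between -0.455 and -0.215 m and world x of tin between 0.36 and 0.72 m); the robot touches nothing.
It fails at once if the bowl is pushed more than 30 mm or tipped over (distance of bowl from where it was at the start of the episode above 0.03 m or angle between bowl's own z axis and vertical above 0.5 rad).
It fails at once if the timer is pushed more than 30 mm or tipped over (distance of timer from where it was at the start of the episode above 0.03 m or angle between timer's own z axis and vertical above 0.5 rad).
It fails at once if the green mug is pushed more than 30 mm or tipped over (distance of green_mug from where it was at the start of the episode above 0.03 m or angle between green_mug's own z axis and vertical above 0.5 rad).
It also fails if it takes over 51 s, if anything falls off the work surface, if the arm or the gripper's body presses on something with over 40 N, if the wrist force passes 120 N, or if a joint passes its speed limit or range.

## Robot

A 7-joint arm with a two-finger parallel gripper is mounted at the origin on a cart in front of the work surface, level with it; the furniture and walls round the work are solid. World frame = base frame: x ahead of the robot, y to its left, z up, the work surface at z = 0. Lengths are in mm, angles in rad, forces in N, time in s.
With the tool pointing down it reaches from about 425 to 875 mm from the base axis. Payload 9.9 kg.
Tool frame: the origin (TCP) lies between the finger pads; the fingertips stand 8 mm ahead of it and the grasp point (between the pads) lies 11 mm behind it; z points along the fingers, y is the line along which they close (so a half turn about z gives the same grasp; the last joint's range is limited). The gripper opens to 85 mm and grips with 20 to 120 N. Pads are 22 mm wide; open, the fingers measure 114 mm over their backs; the gripper's body (76 mm by 85 mm) begins 54 mm behind the grasp point. The pads swing forward as they close: fully open they stand 13 mm farther back than shut.
Start: joints at [1.109, 0.576, 0.025, 1.437, -0.015, 1.129, -0.057], TCP at [248.996, -627.399, 206.489] pointing down, gripper open.
Joint ranges: [-2.76, 2.76], [-0.34, 2.15], [-1.52, 1.57], [0.19, 2.46], [-1.09, 4.23], [0.17, 1.99], [-2.82, 2.82]. Speed limits (rad/s): [2.22, 2.22, 3.01, 3.01, 3.14, 3.14, 3.14].

## Interface

Orientations are given as a 3x3 rotation matrix whose columns are the frame's x, y, z axes.
In Python, from bench import r gives the robot as it stands. Calls block until the motion is done:
- r.reach(position, orientation): joint-space move of the TCP to a pose.
- r.move_straight(position, rot=None, velocity=150): straight line of the TCP; rot=None keeps the orientation; velocity is the mean speed in mm/s.
- r.movej(angles): joint-space move.
- r.move_gripper(opening): opening from 0.0 (shut) to 1.0 (fully open); the grip force is fixed at half the most; returns when the fingers have stopped.
- r.dwell(seconds).
- r.solve_ik(position, orientation): joint angles nearest the present ones, or None.
- r.get_obs(): the state.
- r.capture(name): name is "scene" or "top" or "wrist"; returns a dict with "img" (400x640x3 uint8, blue, green, red), "mtx" (3x3 intrinsics, pixels), "dist_coeffs" ([k1, k2, p1, p2, k3] as OpenCV has them; the pictures are not rectified), "rvec" (rotation vector, rad) and "tvec" (3), from world to camera coordinates, as OpenCV has them. Camera axes: x right, y down, z forward; pixel columns grow to the right and rows downward; lengths in mm; the calibration is good to about 2 mm. A picture is of the moment at which its call begins. There is no depth.
A pose or a line that the arm cannot do raises r.Unreachable and nothing moves.
- r.close_job(): hands the job in; it is judged then, once.
The state is a dict: "t": time; "q": joint angles; "dq": joint speeds; "joint_efforts": joint torques, N m; "ee_pos": TCP position; "tcp_rot": TCP orientation; "contact_force": force on the tool from outside, world axes, zero at the start; "ft_torque": the same for the moment, N m; "finger_gap": opening from 0.0 (shut) to 1.0 (fully open); "grasp_force": force on a finger pad.
Only numpy, scipy, OpenCV 4.12 (cv2) and the standard library are available. Lean on these libraries where they do the work, as an engineer would, in place of code of your own. Each camera call takes 0.05 s, during which the arm holds its last target. There are 200 camera calls.

## Working session

There is one attempt and no reset: what is moved stays moved. The work goes in short steps, each a Python script; the robot and the scene stay as the last script left them, time stands still between calls to the robot, and variables do not carry over. Pictures are saved under pics/ and viewed, at most 12 in all, crops included, and the job is handed in when it is done.

```bash
ls; mkdir -p pics
python3 - <<'E'
from bench import r
import cv2
for n in("top","scene"):
    c=r.capture(n); cv2.imwrite(f"pics/{n}0.png",c["img"]); print(n,c["mtx"].tolist(),c["dist_coeffs"],c["rvec"],c["tvec"])
o=r.get_obs(); print(o["t"],o["ee_pos"],o["tcp_rot"],o["contact_force"])
E
```

```text
pics
top [[383.00575781401847, 0.0, 314.60769508612907], [0.0, 383.00575781401847, 200.0779586752793], [0.0, 0.0, 1.0]] [0.00224654 0.         0.         0.         0.        ] [ 2.14125274 -2.12008995  0.23259532] [-42.43706227 575.37253406 966.26433339]
scene [[410.6387315926175, 0.0, 319.3997543258422], [0.0, 410.6387315926175, 197.96392969584633], [0.0, 0.0, 1.0]] [-0.00084827  0.          0.          0.          0.        ] [ 2.23236084  0.45742804 -0.23685595] [-506.91006425  -87.91929435 1356.20918916]
0.1 [ 248.8268713  -626.97586453  205.7303625 ] [[ 9.29470492e-01  3.68895928e-01 -6.31262625e-04]
 [ 3.68896459e-01 -9.29469503e-01  1.35844996e-03]
 [-8.56126987e-05 -1.49550970e-03 -9.99998878e-01]] [0.53909902 0.54459846 0.65873387]
```

View pics/top0.png

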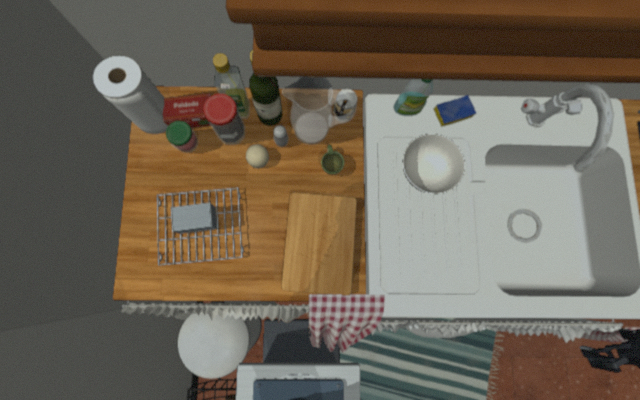

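View pics/scene0.png

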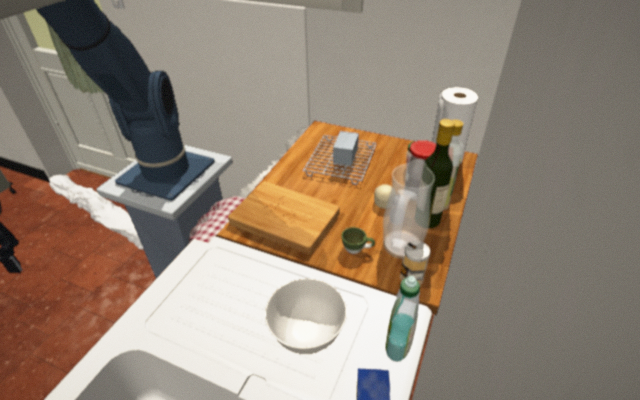

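The top view shows the tin at about (193,217) on the rack, its length roughly along world y. The board is at about (320,243), the mug at (332,160), the timer at (257,155) and the bowl at (435,163). I'll zoom in to see which end the mouth is on.

```bash
cat > h.py <<'E'
import numpy as np, cv2
from bench import r
def ray(c,uv,z):
    R=cv2.Rodrigues(np.array(c["rvec"],float))[0]; t=np.array(c["tvec"],float).ravel()
    p=cv2.undistortPoints(np.array(uv,float).reshape(-1,1,2),c["mtx"],np.array(c["dist_coeffs"],float)).reshape(-1,2)
    d=np.c_[p,np.ones(len(p))]@R; o=-R.T@t
    return o+d*((z-o[2])/d[:,2])[:,None]
def proj(c,P): return cv2.projectPoints(np.array(P,float).reshape(-1,1,3),np.array(c["rvec"],float),np.array(c["tvec"],float),c["mtx"],np.array(c["dist_coeffs"],float))[0].reshape(-1,2)
E
python3 - <<'E'
from h import *
c=r.capture("top");s=r.capture("scene")
a=cv2.resize(c["img"][170:310,140:370],None,fx=3.4,fy=3.4,interpolation=cv2.INTER_CUBIC)
b=cv2.resize(s["img"][115:195,295:395],None,fx=6,fy=6,interpolation=cv2.INTER_CUBIC)
cv2.imwrite("pics/a.png",a);cv2.imwrite("pics/b.png",b)
print("tin top",ray(c,[(193,217)],84)); print("board",ray(c,[(290,193),(357,198),(350,293),(283,288)],30))
print("mug,timer,bowl",ray(c,[(332,160),(257,155),(435,163)],40).round())
E
```

```text
tin top [[522.46847066 274.10665228  84.        ]]
board [[ 599.87564359   30.37505665   30.        ]
 [ 588.1876905  -153.92509979   30.        ]
 [ 333.89275764 -131.9953504    30.        ]
 [ 345.49590585   43.61895238   30.        ]]
mug,timer,bowl [[ 693.  -84.   40.]
 [ 704.  123.   40.]
 [ 688. -372.   40.]]
```

View pics/a.png

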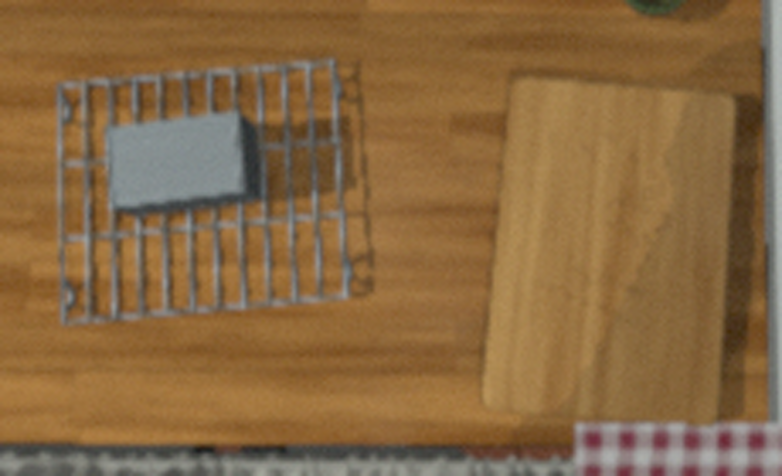

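View pics/b.png

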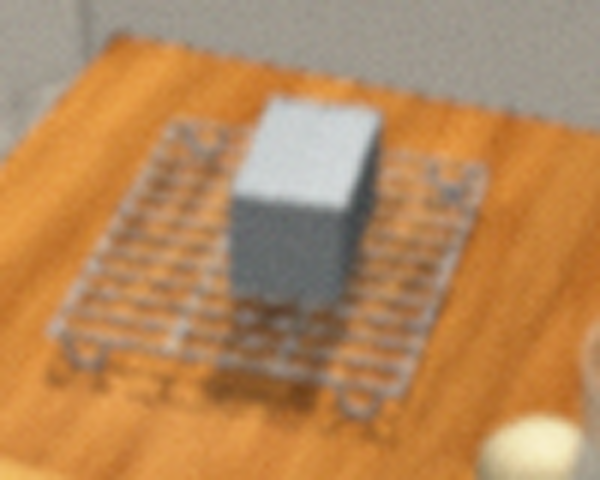

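The end facing −y, visible in both views, looks like solid steel, so the mouth should point to +y. I'll fit the tin's pose, check that face's colour, and see which tool tilts are reachable.

```bash
cat > fit.py <<'E'
from h import *
from scipy.optimize import least_squares
c=r.capture("top");s=r.capture("scene")
# m: mouth dir yaw; local corners (x along m, y left of m)
L=np.array([[50,-31,84],[-50,-31,84],[-50,31,84],[50,31,84]],float)  # m ~ +y: y-left ~ -x
# -> [mouth(+y),+x side], [base,+x], [base,-x],[mouth,-x]
ut=np.array([(107,128),(238,112),(247,198),(113,211)])/3.4+[140,170]
us=np.array([(382,106),(345,203),(232,195),(272,98)])/6+[295,115]
us=np.array([(382,106),(345,203),(232,195),(272,98)])/6+[295,115]
def W(p,L=L):
    cs,sn=np.cos(p[2]),np.sin(p[2]); return np.c_[p[0]+cs*L[:,0]-sn*L[:,1],p[1]+sn*L[:,0]+cs*L[:,1],L[:,2]]
f=lambda p:np.r_[(proj(c,W(p))-ut).ravel(),(proj(s,W(p))-us).ravel()]
o=least_squares(f,[522,274,1.57],x_scale=[10,10,.1]);print("tin",o.x,o.fun.round(1))
for a,b in((240,290),(330,300)): 
    pass
print("face bgr",s["img"][150:163,336:351].mean((0,1)),"top face",s["img"][136:146,340:352].mean((0,1)))
b=cv2.resize(s["img"][175:265,220:350],None,fx=6,fy=6,interpolation=cv2.INTER_CUBIC);cv2.imwrite("pics/board.png",b)
np.save("tin.npy",o.x)
E
python3 fit.py
cat >> h.py <<'E'
def rot(yaw_m,a,sg,inv=False):
    """tool rotation. yaw_m: horizontal yaw of mouth dir when lying; a tilt; inv: after turning mouth down about tool y"""
    m=np.array([np.cos(yaw_m),np.sin(yaw_m),0]);Z=np.array([0,0,1.])
    z=-np.cos(a)*Z+np.sin(a)*m
    if inv: z=-np.cos(a)*m-np.sin(a)*Z   # m->-Z, Z->m
    y=sg*np.cross(Z,m); return np.c_[np.cross(y,z),y,z]
GX,GZ=-24.,0.   # grasp point in tin frame
def pose(p,zc,yaw,a,sg,inv=False):
    """TCP pose for tin centre p(xy),zc"""
    m=np.array([np.cos(yaw),np.sin(yaw),0]);Z=np.array([0,0,1.])
    R=rot(yaw,a,sg,inv)
    g=np.r_[p[:2],zc]+(GX*m+GZ*Z if not inv else -GX*Z+GZ*m)
    return g+11*R[:,2],R
E
python3 - <<'E'
from h import *
t=np.load("tin.npy")
for a in np.radians([0,15,30,45,60]):
  for sg in(1,-1):
    q=r.solve_ik(*pose(t,53,t[2],a,sg)); 
    print("GRASP",np.degrees(a).round(),sg,None if q is None else np.round(q,2))
    for nm,p,z in(("board",(467,-53),110),("drain",(450,-335),60)):
      for yw in range(0,360,30):
        q=r.solve_ik(*pose(p,z,np.radians(yw),a,sg,True))
        if q is not None: print("  ",nm,yw,np.round(q,2))
E
```

```text
tin [523.64051695 277.81684592   1.71366522] [-0.5 -0.5  0.2 -0.7 -0.4 -2.3 -0.6 -0.9 -1.3  0.4 -1.4  0.4 -1.8 -0.9
 -1.2 -0.6]
face bgr [106.29230769 106.1025641  102.68717949] top face [208.875      208.85       204.59166667]
GRASP 0.0 1 [ 0.17  0.98 -1.3   1.84  1.03  1.2   1.81]
   board 60 [-0.47  1.18  0.02  1.53  0.62  1.91  1.84]
   board 90 [-0.42  1.15 -0.42  1.92  0.97  1.94  1.45]
   board 120 [-0.6   1.2  -0.42  2.36  1.2   1.82  1.09]
   board 240 [ 1.34  1.26 -0.75  2.16 -1.02  0.88  1.34]
   board 270 [ 1.07  1.24 -0.68  1.73 -0.6   1.35  0.92]
   board 300 [ 0.79  1.3  -0.67  1.36 -0.38  1.81  0.78]
   drain 30 [0.02 1.35 0.25 1.23 0.62 1.91 2.09]
   drain 60 [ 0.06  1.23 -0.2   1.7   1.08  1.84  1.68]
   drain 90 [-0.91  2.08  1.43  2.2  -1.04  0.35 -2.56]
   drain 180 [ 1.98  1.69 -1.09  2.41  3.96  0.55  2.71]
   drain 210 [ 1.73  1.34 -0.74  1.95 -1.01  0.9   1.27]
   drain 240 [ 1.44  1.33 -0.6   1.47 -0.66  1.46  0.9 ]
   drain 270 [ 1.19  1.44 -0.62  1.01 -0.42  1.97  0.73]
GRASP 0.0 -1 [-0.13  0.7  -0.64  1.85  0.57  0.79 -0.93]
   board 60 [-0.56  1.2   0.18
[... 8480 characters left out ...]
67 -0.26  1.32 -1.75]
   drain 0 [ 0.31  0.83  0.21  1.49  0.09  1.3  -1.13]
   drain 30 [ 0.2   0.75  0.18  1.68  0.31  1.09 -0.89]
   drain 60 [ 0.09  0.66  0.21  1.92  0.55  0.79 -0.69]
   drain 90 [ 0.01  0.58  0.31  2.17  0.92  0.43 -0.59]
   drain 120 [ 1.14  0.81 -1.29  2.32  1.61  1.17 -0.66]
   drain 150 [ 1.38  0.78 -1.29  2.37  1.8   0.81 -0.13]
   drain 180 [ 1.49  0.72 -1.07  2.26  1.48  0.29  0.86]
   drain 210 [ 1.64  0.95 -1.3   2.03  0.78  0.62  2.11]
   drain 240 [ 0.6   0.74  0.45  1.81 -0.87  1.12 -2.09]
   drain 270 [ 0.57  0.82  0.4   1.59 -0.62  1.3  -1.9 ]
   drain 300 [ 0.51  0.87  0.33  1.44 -0.38  1.41 -1.66]
   drain 330 [ 0.41  0.87  0.26  1.4  -0.14  1.41 -1.39]
```

View pics/board.png

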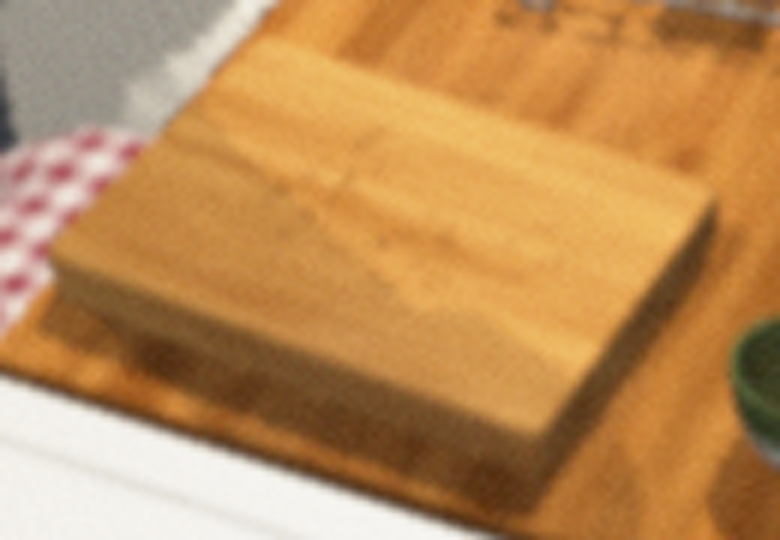

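The face colour is grey steel, so the base is at −y and the mouth points to +y. The finger recess is on the board's −y side. I'll move to the pre-grasp with the tool tilted 45° and look through the wrist camera.

Run:
```python
from h import *
t=np.load("tin.npy"); a=np.radians(45)
P,R=pose(t,53,t[2],a,-1)
pre=P-100*R[:,2]
up=pre+[0,0,150]
r.reach(up,R); print(r.get_obs()["t"])
r.move_straight(pre,velocity=150)
o=r.get_obs(); print(o["t"],o["q"],o["ee_pos"],pre,o["finger_gap"])
c=r.capture("wrist")
L=np.array([[x,y,z] for x in(-50,50) for y in(-31,31) for z in(22,84)],float)
cs,sn=np.cos(t[2]),np.sin(t[2]); W=np.c_[t[0]+cs*L[:,0]-sn*L[:,1],t[1]+sn*L[:,0]+cs*L[:,1],L[:,2]]
print(proj(c,W).round())
img=c["img"].copy()
for p in proj(c,W): cv2.circle(img,tuple(int(v) for v in p),3,(0,0,255),1)
cv2.imwrite("pics/w1.png",img)
```

```text
3.2583
4.4083 [ 0.49638827  0.7741417  -0.71460129  1.88176616 -0.46464166  0.7405463
  0.43335162] [536.45115338 191.9290556  116.71825314] [536.01825901 191.77004662 115.93250353] 0.9977734099138753
[[348. 243.]
 [356. 211.]
 [279. 243.]
 [270. 211.]
 [343. 153.]
 [349. 110.]
 [284. 153.]
 [278. 110.]]
```

View pics/w1.png

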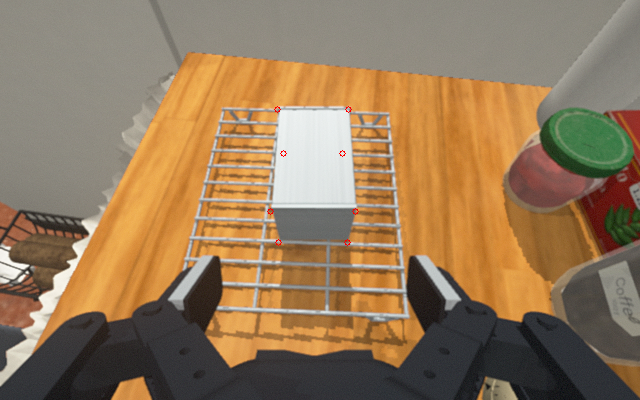

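The wrist view matches the model: the base end is solid steel at about (273–354, 206–240), lined up between the fingers. Now I'll grip and lift.

Run:
```python
from h import *
t=np.load("tin.npy"); a=np.radians(45)
P,R=pose(t,53,t[2],a,-1)
r.move_straight(P,velocity=100)
o=r.get_obs(); print(o["t"],o["ee_pos"],P,o["contact_force"])
r.move_gripper(0.0)
o=r.get_obs(); print(o["t"],o["finger_gap"],o["grasp_force"],o["contact_force"])
r.move_straight(P+[0,0,150],velocity=120)
r.dwell(.2);o=r.get_obs(); print(o["t"],o["finger_gap"],o["grasp_force"],o["contact_force"],o["ft_torque"])
c=r.capture("wrist");cv2.imwrite("pics/w2.png",c["img"])
for yw in (98,75,60,45):
    for z in(80,110,170): print(yw,z,r.solve_ik(*pose((467,-53),z,np.radians(yw),a,-1,True)))
```

```text
5.6083 [526.39822654 261.32727861  45.45418705] [525.95023498 261.76029517  45.22182541] [-0.10983623  0.29683788 -0.44448031]
5.9583 0.7109499577770722 64.2987285554409 [-0.42416883 -3.69821793  4.93344364]
7.5583 0.7090287811620819 65.06416730582714 [ 0.01246344  0.49346725 -4.25404557] [-1.24855091 -0.12990347 -0.01968578]
98 80 [-0.38470618  0.64027595 -0.24536694  2.16868313  0.98099868  1.0842829
 -1.28548058]
98 110 [-0.33723047  0.58825617 -0.3119232   2.148479    0.95271575  1.15292315
 -1.23313586]
98 170 [-0.25679843  0.49254345 -0.41787317  2.09576085  0.89797931  1.27439278
 -1.12117397]
75 80 [-0.39186386  0.70890672 -0.08147755  1.92847321  0.66045075  1.19376347
 -1.2018562 ]
75 110 [-0.36310088  0.66295584 -0.12546896  1.91101313  0.65840048  1.26048242
 -1.18051253]
75 170 [-0.30855473  0.57970819 -0.20694664  1.86422721  0.65119128  1.39167237
 -1.12964135]
60 80 [-0.35967676  0.75820289 -0.0028936   1.78831666  0.48637356  1.28912731
 -1.19386454]
60 110 [-0.33699357  0.71528342 -0.03973173  1.77170357  0.49411771  1.35255062
 -1.18533454]
60 170 [-0.29242812  0.63758743 -0.11121208  1.72676282  0.50543887  1.48100311
 -1.16051028]
45 80 [-0.30542206  0.80451453  0.05587905  1.66680804  0.33348766  1.38722421
 -1.22239811]
45 110 [-0.28815376  0.76402674  0.02622619  1.65067187  0.34557604  1.4462955
 -1.22121769]
45 170 [-0.25381486  0.69052885 -0.03236691  1.60669991  0.36571138  1.56836609
 -1.21231719]
```

View pics/w2.png

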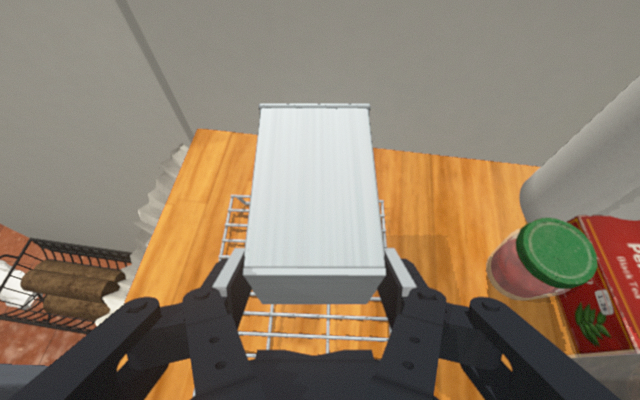

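The tin is held firmly between the pads. Its visible corners are mouth-top (260,105)/(370,105), base-top (246,268)/(385,266) and base-bottom (256,302)/(376,300). I'll fit its pose in the hand, then turn it over the board.

Run:
```python
from h import *
from scipy.optimize import least_squares
from scipy.spatial.transform import Rotation as Ro
o=r.get_obs(); c=r.capture("wrist"); t=np.load("tin.npy"); Rt=o["tcp_rot"];p=o["ee_pos"]
L=np.array([[50,-31,31],[50,31,31],[-50,-31,31],[-50,31,31],[-50,-31,-31],[-50,31,-31]],float)
U=np.array([(370,105),(260,105),(385,266),(246,268),(376,300),(256,302)],float)
a=np.radians(45)
P0,R0=pose((0,0),0,0,a,-1)      # tin at origin, x=m -> tool pose; tin in tool:
Rn=R0.T; pn=-R0.T@P0
def W(v): # v: dx,dz tin-frame shift, lateral, pitch, yaw
    Rx=Rn@Ro.from_rotvec([0,v[3],v[4]]).as_matrix(); d=pn+Rn@np.array([v[0],v[2],v[1]])
    return p+(Rt@(d[:,None]+Rx@L.T)).T
f=lambda v:(proj(c,W(v))-U).ravel()
s=least_squares(f,[0,0,0,0,0],x_scale=[5,5,5,.1,.1]);print(s.x,s.fun.round(1))
np.save("grasp.npy",s.x)
```

```text
[ 5.37437095e+00 -1.28360914e+00 -7.76269484e-01  4.22195666e-02
  5.10764711e-03] [-2.9 -1.2  2.1 -0.8  3.9  0.3 -2.6 -0.8 -8.4  2.1  7.5  0.7]
```

The tin sits about 5 mm farther forward in the hand than planned, with little tilt. I'll turn it over above the board and look from the scene camera.

```bash
sed -i 's/^GX,GZ=.*/GX,GZ=-29.,1./' h.py
python3 - <<'E'
from h import *
a=np.radians(45)
P,R=pose((467,-50),170,np.radians(75),a,-1,True)
r.reach(P,R); r.move_straight(P-[0,0,60],velocity=120); r.dwell(.2)
o=r.get_obs(); print(o["t"],o["ee_pos"],P,o["finger_gap"],o["grasp_force"],o["contact_force"],o["ft_torque"])
c=r.capture("scene")
m=cv2.resize(c["img"][60:280,180:400],None,fx=2.7,fy=2.7,interpolation=cv2.INTER_CUBIC);cv2.imwrite("pics/s3.png",m)
E
```

```text
9.8 [465.55350139 -56.43195909 131.80261332] [465.24567932 -56.54721389 191.22182541] 0.7102458209175251 65.4740796983242 [ 0.75792945 -0.37249733 -3.02918793] [ 1.20507743 -0.29703023  0.01253694]
```

View pics/s3.png

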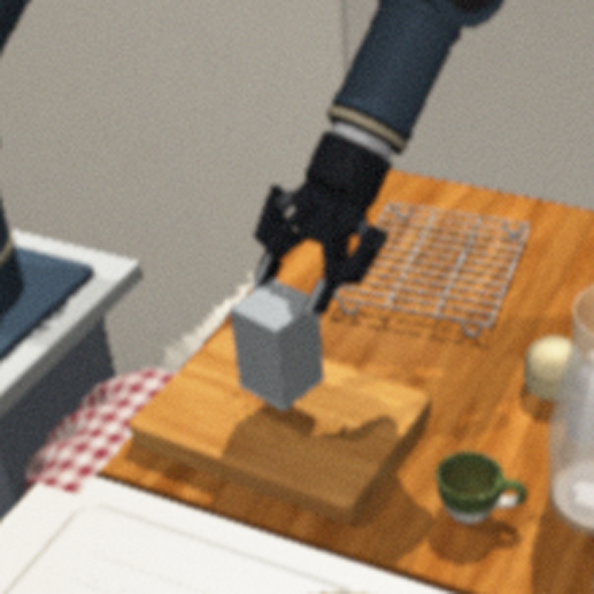

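The tin is mouth down over the board, with its rim about 30 mm above the surface. I'll feel for contact and then start the raps.

```bash
cat >> h.py <<'E'
def fz(): return r.get_obs()["contact_force"]
E
python3 - <<'E'
from h import *
p=r.get_obs()["ee_pos"].copy(); p=np.array([465.25,-56.55,108.])
r.move_straight(p,velocity=100); r.dwell(.1); f0=fz()[2]; print("f0",f0)
while p[2]>92:
    p[2]-=1.5; r.move_straight(p,velocity=30); f=fz()[2]
    if f-f0>4: break
o=r.get_obs(); zc=o["ee_pos"][2]; print("contact",p[2],zc,f,o["contact_force"],o["t"])
up=p+[0,0,20]; dn=p-[0,0,4]
r.move_straight(up,velocity=100)
r.move_straight(dn,velocity=120); print("rap",fz()); r.dwell(.15); print(fz(),r.get_obs()["ee_pos"][2])
r.move_straight(p+[0,0,8],velocity=60); r.dwell(.3); o=r.get_obs(); print(o["t"],"held",o["contact_force"],o["grasp_force"])
open("zc.txt","w").write(str(p[2]))
E
```

```text
f0 -3.292071496034209
contact 99.0 99.48760531458113 5.563986614080463 [0.09527523 3.91719701 5.56398661] 11.8333
rap [4.10559914 3.51199314 9.71219759]
[4.50803767 3.13405162 8.60331454] 95.21219074178808
13.3333 held [ 0.42656801 -0.47714788 -2.94321649] 75.057812333107
```

Run:
```python
from h import *
z=float(open("zc.txt").read()); p=np.array([465.25,-56.55,z])
for k in range(4):
    r.move_straight(p+[0,0,20],velocity=150)
    r.move_straight(p-[0,0,5],velocity=130); f=fz(); r.dwell(.05); 
    r.move_straight(p+[0,0,6],velocity=80); r.dwell(.25); o=r.get_obs(); print(k,f.round(1),o["t"],"held",o["contact_force"].round(2),o["finger_gap"],o["grasp_force"].round(1),o["ft_torque"].round(2))
c=r.capture("scene")
m=cv2.resize(c["img"][140:230,240:330],None,fx=6,fy=6,interpolation=cv2.INTER_CUBIC);cv2.imwrite("pics/s4.png",m)
```

```text
Traceback (most recent call last):
AttributeError: 'float' object has no attribute 'round'
```

Run:
```python
from h import *
z=float(open("zc.txt").read()); p=np.array([465.25,-56.55,z])
print("held",fz().round(2))
for k in range(3):
    r.move_straight(p+[0,0,20],velocity=150)
    r.move_straight(p-[0,0,5],velocity=130); f=fz(); r.dwell(.05); 
    r.move_straight(p+[0,0,6],velocity=80); r.dwell(.25); o=r.get_obs(); print(k,f.round(1),o["t"],"held",o["contact_force"].round(2),o["grasp_force"],o["ft_torque"].round(2))
c=r.capture("scene")
m=cv2.resize(c["img"][140:230,240:330],None,fx=6,fy=6,interpolation=cv2.INTER_CUBIC);cv2.imwrite("pics/s4.png",m)
```

```text
held [-0.08 -0.78 -2.36]
0 [-0.   0.1 -2. ] 15.6833 held [ 0.12 -0.41 -1.61] 79.73356559872627 [ 0.78 -0.34  0.04]
1 [ 0.5 -0.3 -1.9] 16.8583 held [ 0.92  0.86 -1.67] 79.74357694387436 [ 1.01 -0.24 -0.03]
2 [-0.6 -1.  -1.3] 18.0333 held [-1.   -1.   -1.31] 79.6875411272049 [ 0.82 -0.31  0.05]
```

View pics/s4.png

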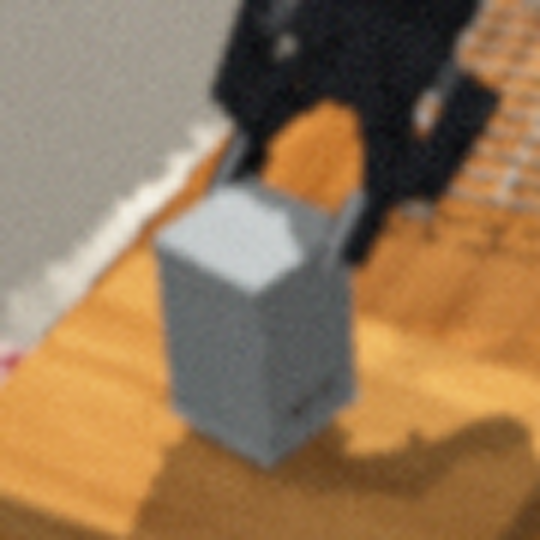

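The held weight has dropped by about 1.4 N, so the loaf has come loose. The tin, still over it and nearly upright at (155–355, 180–465), has slid a few mm in the pads. I'll lift slowly straight up and check.

Run:
```python
from h import *
p=np.array([465.25,-56.55,float(open("zc.txt").read())])
r.move_straight(p+[0,0,40],velocity=50); print(fz())
r.move_straight(p+[0,0,130],velocity=100); r.dwell(.1); o=r.get_obs(); print(o["t"],o["contact_force"])
c=r.capture("scene")
m=cv2.resize(c["img"][100:240,220:360],None,fx=4.2,fy=4.2,interpolation=cv2.INTER_CUBIC);cv2.imwrite("pics/s5.png",m)
```

```text
[-0.77407314 -0.5006589  -1.17490906]
20.0667 [-0.2494426   0.17613548 -2.90461877]
```

View pics/s5.png

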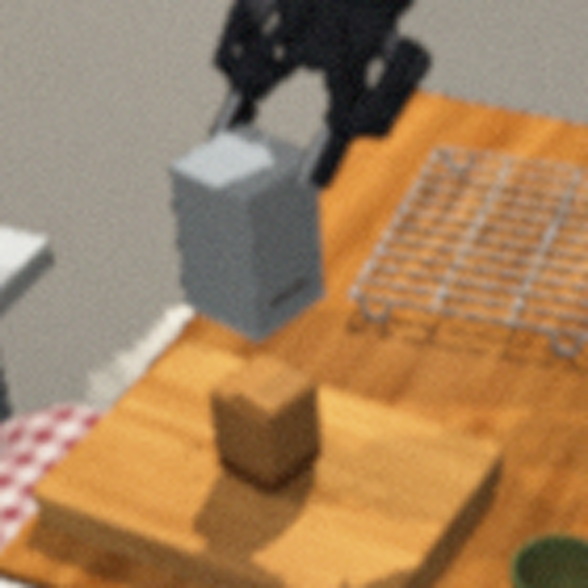

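The loaf stands on the board at about (265,430), and the tin is clear and empty. I'll re-estimate the tin's slip and tilt in the hand from this view.

Run:
```python
from h import *
from scipy.optimize import least_squares
from scipy.spatial.transform import Rotation as Ro
o=r.get_obs(); c=r.capture("scene"); Rt=o["tcp_rot"];p=o["ee_pos"]
P0,R0=pose((0,0),0,0,np.radians(45),-1); Rn=R0.T; pn=-R0.T@P0
L0=np.array([[x,y,z] for x in(-50,50) for y in(-31,31) for z in(-31,31)],float)
U=(np.array([(172,170),(247,192),(322,166),(235,127),(183,300),(258,338),(323,293)],float)+.5)/4.2-.5+[220,100]
def W(v,L):
    Rx=Rn@Ro.from_rotvec([0,v[3],0]).as_matrix(); d=pn+Rn@np.array([v[0],v[2],v[1]])
    return p+(Rt@(d[:,None]+Rx@L.T)).T
q=proj(c,W(np.zeros(4),L0)); 
idx=[int(np.argmin(np.linalg.norm(q-u+ (U.mean(0)-q.mean(0))*0,axis=1))) for u in U]; print(idx,q.round(0).tolist())
f=lambda v:(proj(c,W(v,L0[idx]))-U).ravel()
s=least_squares(f,np.zeros(4),x_scale=[5,5,5,.1]);print(s.x,s.fun.round(1))
w=W(s.x,L0); print(w[4:].round(1),p)
for yw in(60,75,45,30):
  for z in(46,150): print(yw,z,r.solve_ik(*pose((455,-335),z,np.radians(yw),np.radians(45),-1,True)))
```

```text
[2, 0, 1, 3, 6, 4, 5] [[278.0, 150.0], [295.0, 139.0], [259.0, 142.0], [277.0, 131.0], [281.0, 184.0], [297.0, 172.0], [263.0, 175.0], [280.0, 164.0]]
[18.08644893 27.48832768 27.01704972  0.0390286 ] [ 0.1 -1.   0.   1.8 -1.3 -1.7  1.8  0.1  0.4  0.5 -0.6 -0.1 -0.5  0.3]
[[469.1 -56.4 140.4]
 [485.2   3.5 138. ]
 [409.2 -40.3 140.5]
 [425.3  19.5 138. ]] [465.0380264  -56.61589584 228.47646145]
60 46 [ 0.10470312  0.77643326 -0.01143126  1.87627927  0.83466003  1.06770081
 -1.06488816]
60 150 [ 0.12067802  0.62367697 -0.0363278   1.81659243  0.77264444  1.22569807
 -0.90769997]
75 46 [ 0.06743151  0.724763   -0.01222283  2.05631649  1.0710597   0.91983741
 -1.12364343]
75 150 [ 0.10444124  0.54956627 -0.06656859  1.99170216  0.95117019  1.07251464
 -0.89899957]
45 46 [ 0.14997191  0.83380923  0.00585274  1.701455    0.64957815  1.21834182
 -1.05603332]
45 150 [ 0.15105483  0.69790452  0.0039758   1.644306    0.61888004  1.37476569
 -0.93834706]
30 46 [ 0.2015783   0.89235361  0.03528576  1.53761046  0.49058125  1.36300656
 -1.0822032 ]
30 150 [ 0.19257926  0.76957993  0.05191585  1.48112301  0.47642062  1.51712852
 -0.98883306]
```

The correspondence is too weak to trust a fit to a few mm: it gives a physically impossible lateral shift. I'll lower slowly onto the drainer and stop on contact instead.

Run:
```python
from h import *
P,R=pose((455,-335),60,np.radians(60),np.radians(45),-1,True)
P[2]=225; r.reach(P,R)
P[2]=80; r.move_straight(P,velocity=130); r.dwell(.15); f0=fz()[2]; print(r.get_obs()["t"],f0)
while P[2]>40:
    P[2]-=1.5; r.move_straight(P,velocity=25); f=fz()[2]
    if f-f0>5: break
o=r.get_obs(); print(P[2],f,o["t"],o["ft_torque"],o["contact_force"])
c=r.capture("scene")
m=cv2.resize(c["img"][120:400,60:460],None,fx=2,fy=2,interpolation=cv2.INTER_CUBIC);cv2.imwrite("pics/s6.png",m[:560])
```

```text
22.6917 -1.9926462235376063
57.5 7.504647248025266 26.4417 [ 0.3645354   0.23373925 -0.21520536] [-0.83787514  2.01760726  7.50464725]
```

View pics/s6.png

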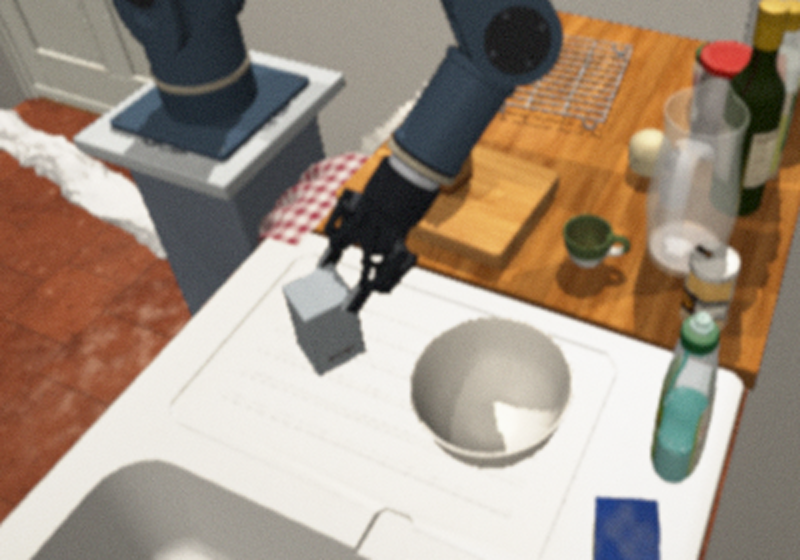

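The tin is resting on the drainer at about (325,325), clear of the bowl at (490,390). I'll release it and retreat along the tool axis.

Run:
```python
from h import *
r.move_gripper(1.0); r.dwell(.2); o=r.get_obs(); print(o["finger_gap"],o["contact_force"],o["t"])
R=o["tcp_rot"]; p=o["ee_pos"]
r.move_straight(p-100*R[:,2],velocity=100)
q=r.get_obs()["ee_pos"].copy(); q[2]+=120; r.move_straight(q,velocity=150); r.dwell(.3); print(r.get_obs()["t"])
c=r.capture("scene"); d=r.capture("top")
m=cv2.resize(c["img"][140:330,170:370],None,fx=2.6,fy=2.6,interpolation=cv2.INTER_CUBIC)
n=cv2.resize(d["img"][180:310,270:430],None,fx=2.4,fy=2.4,interpolation=cv2.INTER_CUBIC)
k=np.zeros((max(m.shape[0],n.shape[0]),800,3),np.uint8); m=m[:,:410]; k[:m.shape[0],:410]=m; k[:n.shape[0],412:412+n.shape[1]]=n
cv2.imwrite("pics/end.png",k)
# predicted outline of an upright tin
print(proj(d,[[455,-335,96],[455,-335,-4]]),proj(c,[[455,-335,96],[455,-335,-4]]))
```

```text
0.9984520094605025 [-0.65771303 -0.13782118 -0.4236223 ] 27.0667
29.4667
[[432.73609997 245.43368328]
 [420.95090411 248.15796924]] [[218.16974207 264.64518527]
 [225.51336228 292.38382629]]
```

View pics/end.png

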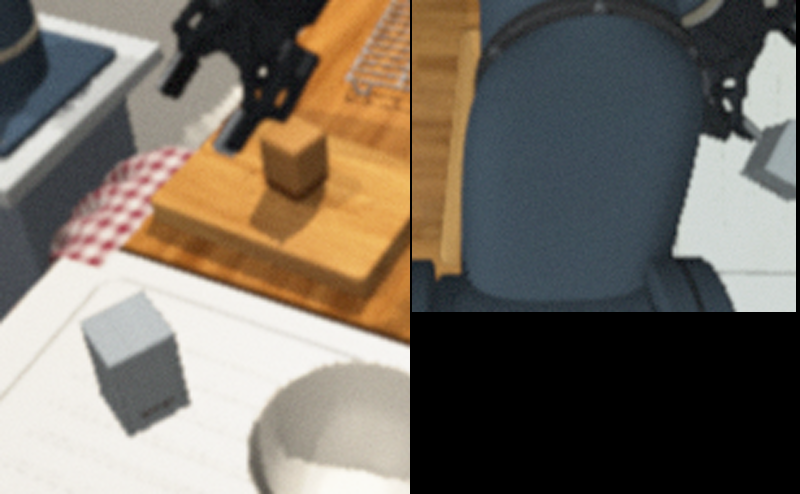

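The end view shows the tin upright on the drainer: its top centre is at (219.6,266) against a predicted (218,265). The loaf is standing on the board, and the bowl looks untouched. Handing in.

```bash
python3 -c "
from bench import r
print(r.close_job())"
```

```text
the job is handed in; nothing more can be done
None
```

The job is handed in at about 30 s of the 51 s: the loaf came loose under the raps and stands on the oak board, the empty tin stands mouth down on the drainer, and the arm never went near the bowl, timer or mug; the judge returned no verdict.

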